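Pin the mould frame shut

TASK

Lock the mould frame: draw the flanged steel pin out of its stand and thread it from above through the frame's three knuckles in turn, feeling for the loose middle one and easing it back into line, until the flange rests flat on the top knuckle; then let go. Ease the pin in by hand all the way: do not force it against the knuckles and do not let it drop. Leave the glue bottle, tape roll, screwdriver and wax block where they are.

Things in the scene. Friction and masses are not known exactly. Their poses are not given: they have to be found in the camera images.
- frame: Aluminium mould frame with a cream mould block, fixed to the bench. Origin on the bench (z = 0) below the upright axis of its top and bottom knuckles; z up; its box lies on the +x side (x 48 to 170 mm, y within 65 mm, nothing above 102 mm). Three round knuckles, 36 mm outer diameter, 18 mm tall, stand one above the other. Keep pin forces on it well below 60 N (20 N is ample).
- top_hole (a point): Top knuckle (fixed, z = 84 to 102 mm, bore 22 mm): centre of its upper face, on the axis; axes as the frame.
- mid_level (a point): Point of the fixed axis at the height of the middle knuckle's upper face (z = 50 to 68 mm, bore 16.4 mm). That knuckle is loose: its own centre starts 4.2 to 4.6 mm from this point in an unknown horizontal direction, to be found by feel. It keeps its height; a pin inside it can push it sideways (6 mm either way) with about 6 to 9 N, and it stays where it is left.
- bottom_hole (a point): Bottom knuckle (fixed, z = 16 to 34 mm, bore 16.6 mm, in line with the top one): centre of its upper face, on the axis.
- pin_grip (a point): Centre of the grip of the loose steel pin (200 g, standing upright in its stand at the start). The grip is a 16 x 16 mm square bar, 48 mm tall, whose flat faces look along this point's x and y axes (z up along the pin); it reaches 24 mm above and below this point. Below it comes a round flange, 32 mm diameter and 6 mm thick, then the round shank, 14 mm diameter and 90 mm long, its end edge broken by only 0.5 mm.
- pin_tip (a point): Centre of the lower end face of the pin's shank, 120 mm below pin_grip along the pin.
- pin_seat (a point): On the pin's axis at the underside of its flange, 90 mm above pin_tip; on the upper face of the top knuckle when fully home (the tip then is 12 mm above the bench).
- pin: The whole pin; origin at its tip, z up along the pin.
- stand: Grey plastic pin stand, fixed, 56 x 56 x 60 mm, origin at the centre of its underside. A vertical blind hole in its middle (16.5 mm wide, floor 10 mm above the bench) holds the pin's lower 50 mm.
- glue: Bystander: white glue bottle, 52 mm diameter, 150 mm tall, origin at its underside.
- tape: Bystander: yellow roll of tape lying flat, 84 mm diameter, 40 mm tall, origin at its underside.
- driver: Bystander: screwdriver lying on the bench.
- waxblock: Bystander: cream wax block, 90 x 70 x 50 mm, origin at its underside.
Things that resemble listed ones, but are neither listed nor needed, are in the scene too. Of the things shaped like the pin, the bare steel one is meant.

How it is judged:
By the outcome, as a careful person would: the job done as asked, in the order asked, and still so for the second after the job is handed in, with the robot touching nothing.
It also fails if it takes over 58 s, if anything falls off the work surface, if the arm or the gripper's body presses on something with over 40 N, if the wrist force passes 120 N, or if a joint passes its speed limit or range.

ROBOT

A 6-joint arm with a two-finger parallel gripper is mounted at the origin on the work surface. World frame = base frame: x ahead of the robot, y to its left, z up, the work surface at z = 0. Lengths are in m, angles in rad, forces in N, time in s.
With the tool pointing down it reaches from about 0.425 to 0.95 m from the base axis. Payload 3.5 kg.
Tool frame: the origin (TCP) lies midway between the tips of the shut fingers; the grasp point (between the pads) lies 19 mm behind it; z points along the fingers, y is the line along which they close (so a half turn about z gives the same grasp; the last joint's range is limited). The gripper opens to 85 mm and grips with 20 to 120 N. Pads are 22 mm wide; open, the fingers measure 114 mm over their backs; the gripper's body (76 mm by 85 mm) begins 54 mm behind the grasp point. The pads swing forward as they close: fully open they stand 13 mm farther back than shut.
Start: joints at [-1.255, 0.286, 1.577, -0, 1.279, -0.15], TCP at [0.303, -0.603, 0.207] pointing down, gripper open.
Joint ranges: [-2.77, 2.77], [-0.9, 2.22], [0.21, 2.48], [-1.53, 4.67], [0.24, 2.81], [-2.84, 2.84]. Speed limits (rad/s): [2.79, 2.79, 3.14, 3.14, 3.14, 3.14].

INTERFACE

Orientations are given as a unit quaternion [x, y, z, w].
In Python, from plant import ctrl, cams, order gives the robot as it stands.
- The arm moves only by the tool move_arm, never from a script. Its argument "plan" is one flat list of numbers, 7 for each row, row after row: the shift along the world's x, y, z in mm, then the turn, a rotation vector about the world's x, y, z in degrees, then the finger opening in mm, from 0 to 85.4. A call has 1 to 12 rows; each row shifts and turns the commanded pose from where the row before left it; what a row does not reach is not made up. A row lasts 1/10 s, in which the tool goes at most 50 mm and 8.59 degrees, less where a joint would pass 70% of its speed; a pose out of reach is approached as far as the arm can. A call is refused whole if a number of a shift passes 50 or a number of a turn 8.59, either way. A call with a gripper value outside its range is refused whole. The fingers move at their own pace and stop on an object; "newtons" is the grip in N (left out, the last holds). Time passes only in rows, so rows that do not move let the fingers close. It gives the time, the measured TCP pose, the force, the opening and the grip force at its end, in the units of the state.
- ctrl.get_state(): the state, without advancing time (a new reading comes with each control period).
- cams.read_camera(name): name is "scene" or "top"; returns a dict with "color" (420x560x3 uint8, red, green, blue), "fov_y" (degrees; the focal length in pixels is half the picture's height over the tangent of half this angle, whatever the lens; pixels are square), "cx", "cy" (the principal point, pixels), "origin" and "orientation" of the camera in the world. Camera axes: x right, y up, looking along -z (the intrinsics and any distortion apply to the point x, -y, -z); pixel columns grow to the right and rows downward; lengths in m; the calibration is good to about 2 mm. A picture is of the moment at which its call begins. There is no depth.
- order.sign_off(): hands the job in; it is judged then, once.
The state is a dict: "time": time; "qpos": joint angles; "dq": joint speeds; "joint_efforts": joint torques, N m; "eef_pos": TCP position; "tcp_rot": TCP orientation; "contact_force": force on the tool from outside, world axes, zero at the start; "wrist_torque": the same for the moment, N m; "opening": opening from 0.0 (shut) to 1.0 (fully open); "finger_force": force on a finger pad.
Only numpy, scipy, OpenCV 4.12 (cv2) and the standard library are available. Lean on these libraries where they do the work, as an engineer would, in place of code of your own. Each camera call takes 0.05 s, during which the arm holds its last target. There are 200 camera calls.

## Working session

There is one attempt and no reset: what is moved stays moved. The work goes in short steps, Python scripts to look and compute and a tool call to move; the robot and the scene stay as the last step left them, time stands still between calls to the robot, and variables do not carry over. Pictures are saved under pics/ and viewed, at most 10 in all, crops included, and the job is handed in when it is done.

Besides the shell and the picture viewer there is one more tool, called after ">>>" by a JSON object that holds its "op" and its "data". move_arm: Moves the arm, as the interface text tells. Its arguments: {"type":"object","properties":{"plan":{"type":"array","items":{"type":"number"}},"newtons":{"type":"number"}},"required":["plan"]}

```bash
ls; mkdir -p pics; python3 - <<'E'
from plant import ctrl,cams,order
import cv2,json,numpy as np
for n in("scene","top"):
    d=cams.read_camera(n); cv2.imwrite(f"pics/{n}0.png",d["color"][:,:,::-1])
    print(n,{k:(v if not hasattr(v,'shape') else v.tolist()) for k,v in d.items() if k!="color"})
print(ctrl.get_state())
E
```

```text
pics
scene {'fov_y': 53.93100187574154, 'cx': 271.9486242419927, 'cy': 213.92596088916062, 'origin': [0.9635842363711292, 0.5279389726564319, 0.9218281147625903], 'orientation': [0.1005455216641519, 0.3186997433463651, 0.8909866117863915, 0.307349848351436]}
top {'fov_y': 42.841715183210646, 'cx': 273.73528192337733, 'cy': 214.96502536181436, 'origin': [0.4532673117280138, -0.009062122421340761, 1.3592387116837819], 'orientation': [0.036140437161805886, -0.03610128780646325, -0.6989642381644889, 0.7133299093600407]}
{'time': 0.1, 'qpos': array([-1.25501402e+00,  2.87089686e-01,  1.57804030e+00,  1.26541916e-05,
        1.27858349e+00, -1.49986011e-01]), 'dq': array([-0.00027296, -0.00141254, -0.00317449,  0.00067816, -0.00024285,
        0.00106806]), 'joint_efforts': array([ 5.02875719e-04, -4.07298195e+01, -2.93699938e+01, -1.46366542e-04,
        3.41340303e-03,  9.90403237e-06]), 'eef_pos': array([ 0.3029848 , -0.60245975,  0.20617189]), 'tcp_rot': array([ 9.73004698e-01,  2.30782868e-01, -8.17690349e-05, -1.05726767e-03]), 'contact_force': array([0.46931048, 0.30287155, 1.14029022]), 'wrist_torque': array([ 0.02653458,  0.07242693, -0.02828835]), 'finger_force': 0.0, 'opening': 0.9982484851737079}
```

View pics/scene0.png

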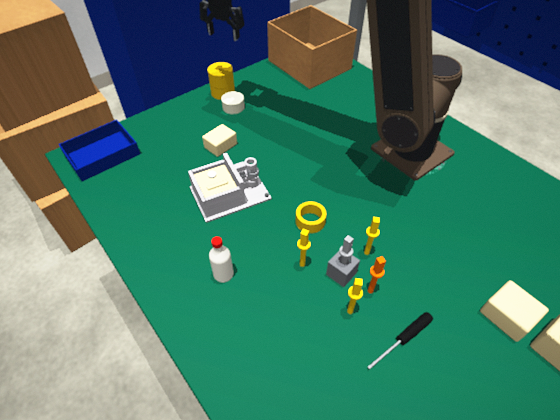

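View pics/top0.png

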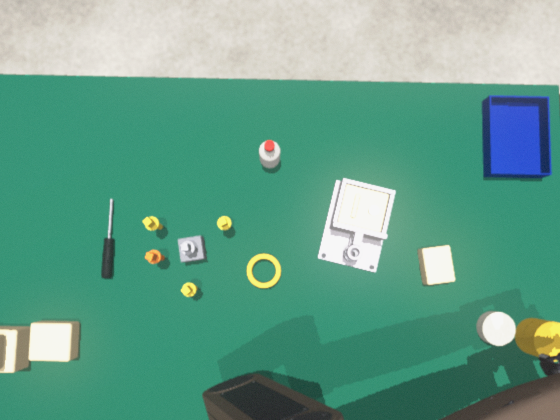

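The scene view shows the steel pin in its grey stand near (346,255), with three yellow and one orange decoy around it. The frame's knuckles are near (252,170). In the top view the pin is at about (190,248) and the knuckle at about (353,252). Next I'll take magnified crops.

```bash
python3 - <<'E'
import cv2,numpy as np
s=cv2.imread("pics/scene0.png");t=cv2.imread("pics/top0.png")
c=lambda im,x,y:cv2.resize(im[y:y+75,x:x+100],(400,300),interpolation=cv2.INTER_CUBIC)
m=np.vstack([np.hstack([c(s,296,222),c(t,140,210)]),np.hstack([c(s,190,145),c(t,310,190)])])
cv2.imwrite("pics/m0.png",m)
E
cat > h.py <<'E'
import numpy as np
from scipy.spatial.transform import Rotation as R
C={"scene":dict(f=210/np.tan(np.radians(53.93100187574154/2)),c=(271.9486,213.92596),o=[0.9635842363711292,0.5279389726564319,0.9218281147625903],q=[0.1005455216641519,0.3186997433463651,0.8909866117863915,0.307349848351436]),
"top":dict(f=210/np.tan(np.radians(42.841715183210646/2)),c=(273.73528,214.96503),o=[0.4532673117280138,-0.009062122421340761,1.3592387116837819],q=[0.036140437161805886,-0.03610128780646325,-0.6989642381644889,0.7133299093600407])}
def ray(n,u,v):
    c=C[n]; d=R.from_quat(c["q"]).apply([(u-c["c"][0])/c["f"],-(v-c["c"][1])/c["f"],-1]); return np.array(c["o"]),d/np.linalg.norm(d)
def plane(n,u,v,z):
    o,d=ray(n,u,v); return o+d*(z-o[2])/d[2]
def proj(n,p):
    c=C[n]; x=R.from_quat(c["q"]).inv().apply(np.array(p)-c["o"]); return np.array([c["c"][0]+c["f"]*x[0]/-x[2],c["c"][1]-c["f"]*x[1]/-x[2]])
def tri(a,b):
    (o1,d1),(o2,d2)=ray("scene",*a),ray("top",*b)
    t=np.linalg.lstsq(np.array([d1,-d2]).T,o2-o1,rcond=None)[0]
    p,q=o1+t[0]*d1,o2+t[1]*d2; return (p+q)/2,np.linalg.norm(p-q)
E
```

```text
(no output)
```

View pics/m0.png

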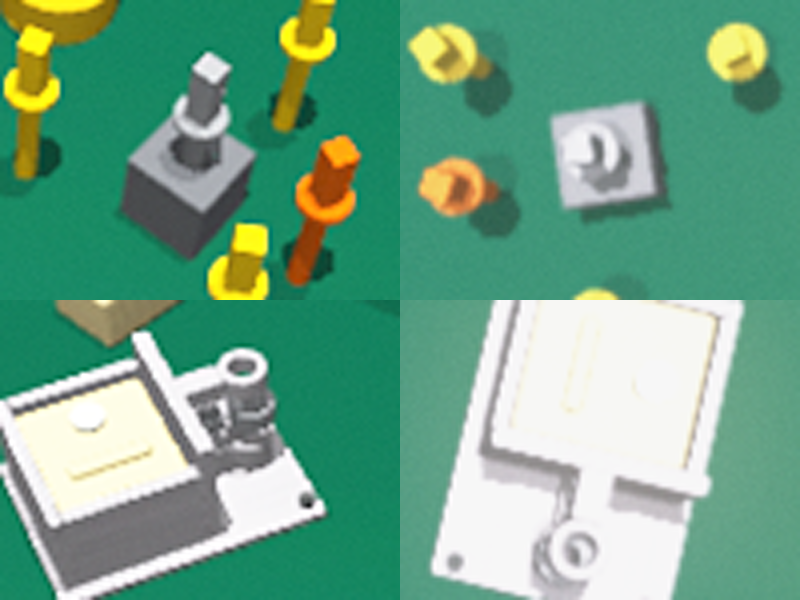

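The crops show the stand and pin on top and the frame on the bottom. Readings in crop pixels:
- **Pin grip top:** about (212,68) in the scene crop.
- **Flange centre:** about (203,116) in the scene crop and (593,150) in the top crop.
- **Top knuckle ring:** about (242,366) in the scene crop and (576,551) in the top crop.

```bash
python3 - <<'E'
from h import *
S=lambda x,y:(296+(x+.5)/4-.5,222+(y+.5)/4-.5)
T=lambda x,y:(140+(x-400+.5)/4-.5,210+(y+.5)/4-.5)
S2=lambda x,y:(190+(x+.5)/4-.5,145+(y-300+.5)/4-.5)
T2=lambda x,y:(310+(x-400+.5)/4-.5,190+(y-300+.5)/4-.5)
np.set_printoptions(precision=4,suppress=True)
P=lambda n,p,z:print(n,plane(n,*p,z)[:3])
print("griptop");P("scene",S(212,68),.154)
print("grip corners",[plane("scene",*S(*c),.154)[:2] for c in [(191,68),(209,54),(232,67),(213,83)]])
print("flange");P("scene",S(203,115),.106);P("top",T(593,150),.106);print(tri(S(203,115),T(593,150)))
print("stand top corners top",[plane("top",*T(*c),.06)[:2] for c in [(551,116),(645,102),(660,195),(565,209)]])
print("stand top corners sc",[plane("scene",*S(*c),.06)[:2] for c in [(126,167),(203,212),(256,156)]])
print("ring");P("scene",S2(242,366),.102);P("top",T2(576,551),.102);print(tri(S2(242,366),T2(576,551)))
print("base plate corners sc",[plane("scene",*S2(*c),.006)[:2] for c in [(325,512),(65,595)]])
print("plate top",[plane("top",*T2(*c),.006)[:2] for c in [(431,574),(670,600),(488,300)]])
print("wall ends top",[plane("top",*T2(*c),.1)[:2] for c in [(484,455),(705,492)]])
for n,p in dict(y1=(446,52),y2=(738,52),o=(453,187),y3=(597,312)).items(): print(n,plane("top",*T(p[0],p[1]),.1))
E
```

```text
griptop
scene [0.5005 0.1935 0.154 ]
grip corners [array([0.5098, 0.1861]), array([0.4949, 0.1853]), array([0.4911, 0.2   ]), array([0.5073, 0.2013])]
flange
scene [0.4997 0.1938 0.106 ]
top [0.5021 0.1915 0.106 ]
(array([0.501 , 0.1927, 0.1062]), np.float64(0.0032936157827596737))
stand top corners top [array([0.524 , 0.2252]), array([0.5337, 0.1684]), array([0.4775, 0.1574]), array([0.468 , 0.2145])]
stand top corners sc [array([0.537 , 0.1734]), array([0.5224, 0.2252]), array([0.4693, 0.2168])]
ring
scene [ 0.4976 -0.1988  0.102 ]
top [ 0.4979 -0.1967  0.102 ]
(array([ 0.4982, -0.1968,  0.1037]), np.float64(0.0010742121209006295))
base plate corners sc [array([ 0.4859, -0.1198]), array([ 0.6782, -0.1729])]
plate top [array([ 0.485 , -0.1198]), array([ 0.4717, -0.2704]), array([ 0.6601, -0.1541])]
wall ends top [array([ 0.5534, -0.1425]), array([ 0.5342, -0.2728])]
y1 [0.5583 0.2814 0.1   ]
y2 [0.5619 0.1091 0.1   ]
o [0.479  0.2738 0.1   ]
y3 [0.4081 0.1867 0.1   ]
```

>>> {"op": "move_arm", "data": {"plan": [16, 40, 5, 0, 0, 6, 50, 16, 40, 5, 0, 0, 6, 50, 16, 40, 5, 0, 0, 6, 50, 16, 40, 5, 0, 0, 6, 50, 16, 40, 5, 0, 0, 6, 50, 16, 40, 5, 0, 0, 6, 50, 16, 40, 5, 0, 0, 6, 50, 16, 40, 5, 0, 0, 6, 50, 16, 40, 5, 0, 0, 6, 50, 16, 40, 5, 0, 0, 6, 50, 16, 40, 5, 0, 0, 6, 50, 16, 40, 5, 0, 0, 6, 50]}}

```text
time: 1.3
eef_pos: [0.4953, -0.1212, 0.2672]
tcp_rot: [0.65, 0.76, -0.0, -0.0]
contact_force: [-0.4, -0.7, -1.1]
opening: 0.585
finger_force: 0.0
```

>>> {"op": "move_arm", "data": {"plan": [0, 40, 0, 0, 0, 0, 50, 0, 40, 0, 0, 0, 0, 50, 0, 40, 0, 0, 0, 0, 50, 0, 40, 0, 0, 0, 0, 50, 0, 40, 0, 0, 0, 0, 50, 0, 40, 0, 0, 0, 0, 50, 0, 40, 0, 0, 0, 0, 50, 0, 20, 0, 0, 0, 0, 50, 0, 10, 0, 0, 0, 0, 50, 0, 0, 0, 0, 0, 0, 50, 0, 0, 0, 0, 0, 0, 50]}}

```text
time: 2.4
eef_pos: [0.4951, 0.1862, 0.2671]
tcp_rot: [0.652, 0.759, -0.0, -0.0]
contact_force: [0.6, 1.1, 0.8]
opening: 0.587
finger_force: 0.0
```

>>> {"op": "move_arm", "data": {"plan": [3, 3, -20, 0, 0, 0, 50, 3, 3.5, -30, 0, 0, 0, 50, 0, 0, -35, 0, 0, 0, 50, 0, 0, -30, 0, 0, 0, 50, 0, 0, -20, 0, 0, 0, 50, 0, 0, -12, 0, 0, 0, 50, 0, 0, -6, 0, 0, 0, 50, 0, 0, 0, 0, 0, 0, 50, 0, 0, 0, 0, 0, 0, 50]}}

```text
time: 3.3
eef_pos: [0.5022, 0.1933, 0.1157]
tcp_rot: [0.652, 0.758, 0.001, 0.001]
contact_force: [-0.3, 0.3, 0.7]
opening: 0.588
finger_force: 0.0
```

```bash
python3 - <<'E'
from plant import cams
import cv2,numpy as np
s=cams.read_camera("scene")["color"][:,:,::-1];t=cams.read_camera("top")["color"][:,:,::-1]
c=lambda im,x,y:cv2.resize(im[y:y+75,x:x+100],(400,300),interpolation=cv2.INTER_CUBIC)
cv2.imwrite("pics/m1.png",np.hstack([c(s,296,205),c(t,140,210)]))
E
```

```text
(no output)
```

View pics/m1.png

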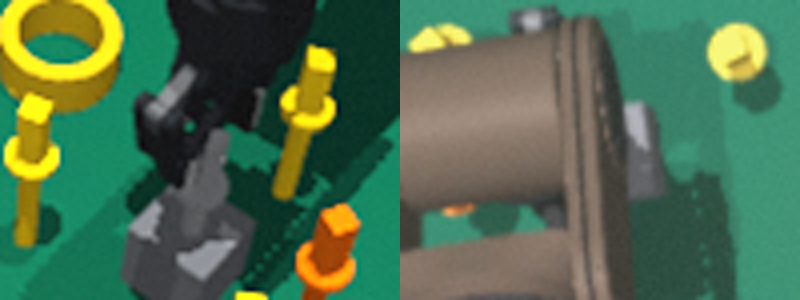

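The pin's grip stands between the two fingers, with the grip top near crop (210,135), the left finger at (165,120) and the right one at (255,105). Closing now.

>>> {"op": "move_arm", "data": {"plan": [0, 0, 0, 0, 0, 0, 12, 0, 0, 0, 0, 0, 0, 12, 0, 0, 0, 0, 0, 0, 12, 0, 0, 0, 0, 0, 0, 8, 0, 0, 0, 0, 0, 0, 8, 0, 0, 0, 0, 0, 0, 8, 0, 0, 0, 0, 0, 0, 8], "newtons": 60}}

```text
time: 4.1
eef_pos: [0.5015, 0.1936, 0.1151]
tcp_rot: [0.651, 0.759, 0.0, 0.0]
contact_force: [-1.0, -0.5, 5.1]
opening: 0.171
finger_force: 60.2
```

>>> {"op": "move_arm", "data": {"plan": [0, 0, 5, 0, 0, 0, 8, 0, 0, 15, 0, 0, 0, 8, 0, 0, 20, 0, 0, 0, 8, 0, 0, 25, 0, 0, 0, 8, 0, 0, 30, 0, 0, 0, 8, 0, 0, 30, 0, 0, 0, 8, 0, 0, 25, 0, 0, 0, 8, 0, 0, 10, 0, 0, 0, 8, 0, 0, 0, 0, 0, 0, 8, 0, 0, 0, 0, 0, 0, 8]}}

```text
time: 5.1
eef_pos: [0.5005, 0.1933, 0.273]
tcp_rot: [0.652, 0.759, -0.001, -0.001]
contact_force: [-0.7, -0.1, -2.7]
opening: 0.164
finger_force: 59.3
```

```bash
python3 - <<'E'
from plant import ctrl
print([ (k,v) for k,v in ctrl.get_state().items() if k in("eef_pos","contact_force","wrist_torque","opening","finger_force")])
E
```

```text
[('eef_pos', array([0.50050436, 0.19328424, 0.2730074 ])), ('contact_force', array([-0.68232134, -0.13956736, -2.66010438])), ('wrist_torque', array([ 0.02855172,  0.02831576, -0.00576145])), ('finger_force', 59.3199223279953), ('opening', 0.16448319773253522)]
```

>>> {"op": "move_arm", "data": {"plan": [0, -15, 0, 0, 0, 0, 8, 0, -30, 0, 0, 0, 0, 8, 0, -40, 0, 0, 0, 0, 8, 0, -45, 0, 0, 0, 0, 8, 0, -45, 0, 0, 0, 0, 8, 0, -45, 0, 0, 0, 0, 8, 0, -45, 0, 0, 0, 0, 8, -1, -45, 0, 0, 0, 0, 8, -1, -40, 0, 0, 0, 0, 8, 0, -25, -5, 0, 0, 0, 8, 0, -11, -10, 0, 0, 0, 8, 0, -4, -10, 0, 0, 0, 8]}}

```text
time: 6.3
eef_pos: [0.4982, -0.1974, 0.2473]
tcp_rot: [0.652, 0.758, -0.0, -0.001]
contact_force: [0.4, -0.2, -2.2]
opening: 0.165
finger_force: 59.3
```

>>> {"op": "move_arm", "data": {"plan": [0, 0, -10, 0, 0, 0, 8, 0, 0, -5, 0, 0, 0, 8, 0, 0, 0, 0, 0, 0, 8, 0, 0, 0, 0, 0, 0, 8]}}

```text
time: 6.7
eef_pos: [0.4994, -0.1957, 0.2346]
tcp_rot: [0.651, 0.759, 0.0, 0.0]
contact_force: [0.1, 0.5, -0.9]
opening: 0.165
finger_force: 59.3
```

```bash
python3 - <<'E'
from plant import cams,ctrl
import cv2,numpy as np
from h import *
s=cams.read_camera("scene")["color"][:,:,::-1];t=cams.read_camera("top")["color"][:,:,::-1]
cv2.imwrite("pics/s2.png",s);cv2.imwrite("pics/t2.png",t)
c=lambda im,x,y:cv2.resize(im[y:y+75,x:x+100],(400,300),interpolation=cv2.INTER_CUBIC)
cv2.imwrite("pics/m2.png",np.hstack([cv2.resize(s[115:190,205:305],(600,450),interpolation=cv2.INTER_CUBIC)]))
p=ctrl.get_state(); e=p["eef_pos"];print(e,p["contact_force"],p["wrist_torque"])
print("tip",proj("scene",e-[0,0,.105]),"seat",proj("scene",e-[0,0,.015]),"ring",proj("scene",[.498,-.197,.102]))
E
```

```text
[ 0.49967318 -0.19612719  0.23522411] [-0.39177872 -0.21497603 -1.17389097] [-0.02903609 -0.01684152  0.0046016 ]
tip [249.49860079 154.59994673] seat [247.47999872 129.22573063] ring [250.3786042  161.51450078]
```

View pics/m2.png

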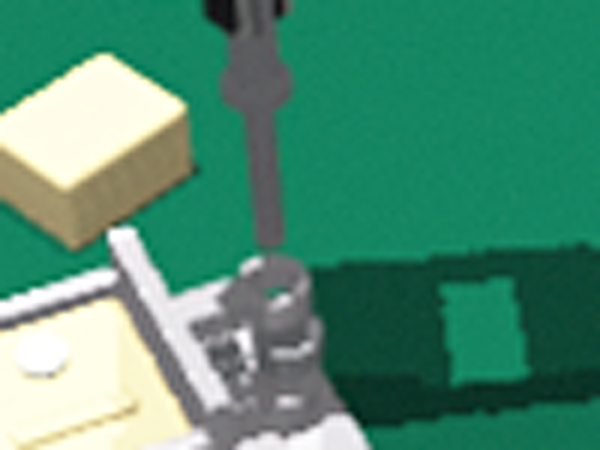

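The pin tip is at crop (269,242), or pixel (249.4,154.9), which agrees with the predicted (249.5,154.6). The knuckle ring sits just below it at crop (275,285). I'll lower the pin carefully.

>>> {"op": "move_arm", "data": {"plan": [-0.5, -0.5, -8, 0, 0, 0, 8, -0.5, -0.5, -8, 0, 0, 0, 8, 0, 0, -6, 0, 0, 0, 8, 0, 0, -4, 0, 0, 0, 8, 0, 0, -2, 0, 0, 0, 8, 0, 0, -2, 0, 0, 0, 8, 0, 0, -1, 0, 0, 0, 8, 0, 0, 0, 0, 0, 0, 8]}}

```text
time: 7.6
eef_pos: [0.4982, -0.1976, 0.2035]
tcp_rot: [0.652, 0.759, 0.0, 0.0]
contact_force: [0.3, 0.1, -1.6]
opening: 0.169
finger_force: 59.3
```

>>> {"op": "move_arm", "data": {"plan": [0, 0, -2, 0, 0, 0, 8, 0, 0, -2, 0, 0, 0, 8, 0, 0, -2, 0, 0, 0, 8, 0, 0, -3, 0, 0, 0, 8, 0, 0, -3, 0, 0, 0, 8, 0, 0, -3, 0, 0, 0, 8, 0, 0, -3, 0, 0, 0, 8, 0, 0, -2, 0, 0, 0, 8, 0, 0, -2, 0, 0, 0, 8, 0, 0, 0, 0, 0, 0, 8]}}

```text
time: 8.6
eef_pos: [0.498, -0.1975, 0.181]
tcp_rot: [0.652, 0.759, -0.0, -0.0]
contact_force: [0.1, -0.3, -2.3]
opening: 0.169
finger_force: 59.3
```

```bash
python3 - <<'E'
import cv2,numpy as np
from h import *
s=cv2.imread("pics/scene0.png");t=cv2.imread("pics/top0.png")
c=lambda im,x,y:cv2.resize(im[y:y+50,x:x+40],(400,500),interpolation=cv2.INTER_CUBIC)
cv2.imwrite("pics/m3.png",np.hstack([c(s,230,148),c(t,333,230)]))
A=np.array([.498,-.1975]);a=np.linspace(0,2*np.pi,73)
for n,x0,y0,X in(("scene",230,148,0),("top",333,230,400)):
  for z in(.102,.084,.068,.050,.034,.016):
    q=np.array([proj(n,[*(A+.018*np.array([np.cos(k),np.sin(k)])),z]) for k in a]); q=(q-[x0,y0]+.5)*10+[X,0]
    print(n,z,q.min(0).round(),q.max(0).round())
  o=proj(n,[*A,.068])
  print("px/mm x,y",((proj(n,[A[0]+.001,A[1],.068])-o)*10).round(1),((proj(n,[A[0],A[1]+.001,.068])-o)*10).round(1))
E
```

```text
scene 0.102 [145.  96.] [271. 184.]
scene 0.084 [149. 141.] [274. 229.]
scene 0.068 [153. 181.] [276. 268.]
scene 0.05 [157. 224.] [279. 312.]
scene 0.034 [161. 262.] [281. 349.]
scene 0.016 [165. 304.] [284. 391.]
px/mm x,y [-2.8  1.5] [2.  1.9]
top 0.102 [538. 152.] [691. 305.]
top 0.084 [527. 155.] [679. 307.]
top 0.068 [519. 158.] [668. 308.]
top 0.05 [509. 161.] [656. 309.]
top 0.034 [500. 164.] [646. 310.]
top 0.016 [491. 168.] [635. 312.]
px/mm x,y [ 0.  -4.2] [-4.2 -0.1]
```

View pics/m3.png

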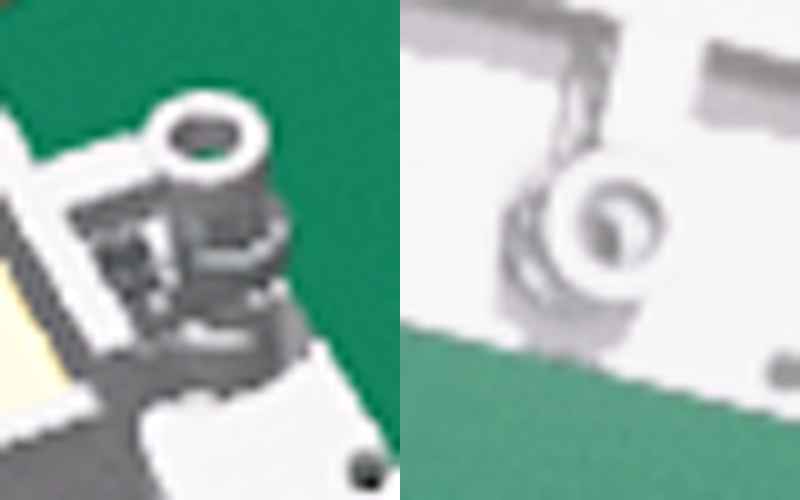

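The crop shows the middle knuckle shifted right of the top one. Its right edge is at 289, where I'd expect 274 if it were in line, and its front rim bottom is at (225,268). That suggests an offset of roughly (-2.7,+3.2) mm. I'll feel the top bore walls first to centre on the axis.

>>> {"op": "move_arm", "data": {"plan": [0, 1.5, 0, 0, 0, 0, 8, 0, 1.5, 0, 0, 0, 0, 8, 0, 1, 0, 0, 0, 0, 8, 0, 1, 0, 0, 0, 0, 8, 0, 0, 0, 0, 0, 0, 8, 0, 0, 0, 0, 0, 0, 8]}}

```text
time: 9.2
eef_pos: [0.4983, -0.193, 0.1817]
tcp_rot: [0.651, 0.759, -0.0, 0.0]
contact_force: [-0.7, -1.1, -1.0]
opening: 0.168
finger_force: 59.3
```

>>> {"op": "move_arm", "data": {"plan": [0, -4, 0, 0, 0, 0, 8, 0, -3, 0, 0, 0, 0, 8, 0, -1, 0, 0, 0, 0, 8, 0, -1, 0, 0, 0, 0, 8, 0, -1, 0, 0, 0, 0, 8, 0, 0, 0, 0, 0, 0, 8, 0, 0, 0, 0, 0, 0, 8]}}

```text
time: 9.9
eef_pos: [0.4982, -0.2025, 0.1814]
tcp_rot: [0.651, 0.759, 0.0, -0.0]
contact_force: [-0.2, -0.2, -1.9]
opening: 0.169
finger_force: 59.3
```

>>> {"op": "move_arm", "data": {"plan": [0, -1, 0, 0, 0, 0, 8, 0, 0, 0, 0, 0, 0, 8, 0, 0, 0, 0, 0, 0, 8]}}

```text
time: 10.2
eef_pos: [0.4982, -0.2034, 0.1814]
tcp_rot: [0.652, 0.759, 0.0, -0.0]
contact_force: [-0.2, 1.8, -1.7]
opening: 0.168
finger_force: 59.3
```

>>> {"op": "move_arm", "data": {"plan": [0, -1, 0, 0, 0, 0, 8, 0, 0, 0, 0, 0, 0, 8, 0, 0, 0, 0, 0, 0, 8]}}

```text
time: 10.5
eef_pos: [0.4982, -0.2043, 0.1814]
tcp_rot: [0.652, 0.759, 0.0, -0.0]
contact_force: [0.2, 0.7, -0.6]
opening: 0.166
finger_force: 59.4
```

```bash
cat > rd.py <<'E'
from plant import ctrl,cams
import numpy as np
def rd(n=4):
    L=[]
    for i in range(n):
        cams.read_camera("scene"); s=ctrl.get_state(); L.append(np.r_[s["eef_pos"]*1000,s["contact_force"],s["wrist_torque"]])
    m=np.mean(L,0).round(3); print(s["time"],"pos",m[:3],"F",m[3:6],"M",m[6:]," sd",np.std(L,0).round(2))
if __name__=="__main__": rd()
E
python3 rd.py
```

```text
10.7 pos [ 498.22  -204.331  181.444] F [ 0.203  1.652 -0.858] M [ 0.515 -0.033  0.001]  sd [0.01 0.03 0.01 0.43 0.32 0.64 0.03 0.02 0.03]
```

>>> {"op": "move_arm", "data": {"plan": [0, -1, 0, 0, 0, 0, 8, 0, 0, 0, 0, 0, 0, 8]}}

```text
time: 10.9
eef_pos: [0.4982, -0.2052, 0.1815]
tcp_rot: [0.652, 0.759, 0.0, -0.0]
contact_force: [-0.3, 3.0, -0.1]
opening: 0.165
finger_force: 59.4
```

```bash
python3 rd.py
```

```text
11.1 pos [ 498.22  -205.299  181.435] F [ 0.395  2.594 -0.169] M [ 0.778 -0.067  0.002]  sd [0.   0.03 0.01 0.58 0.55 0.24 0.03 0.02 0.02]
```

>>> {"op": "move_arm", "data": {"plan": [0, 4, 0, 0, 0, 0, 8, 0, 3, 0, 0, 0, 0, 8, 2, 0, 0, 0, 0, 0, 8, 2, 0, 0, 0, 0, 0, 8, 1, 0, 0, 0, 0, 0, 8, 0, 0, 0, 0, 0, 0, 8]}}

```text
time: 11.7
eef_pos: [0.5028, -0.1988, 0.1814]
tcp_rot: [0.651, 0.759, -0.001, -0.0]
contact_force: [-1.9, -0.8, -1.9]
opening: 0.166
finger_force: 59.4
```

```bash
python3 rd.py
```

```text
11.9 pos [ 502.818 -198.756  181.355] F [-2.033 -0.159 -0.815] M [-0.087  0.565 -0.01 ]  sd [0.01 0.03 0.01 0.31 0.52 0.36 0.02 0.03 0.03]
```

>>> {"op": "move_arm", "data": {"plan": [-3, 0, 0, 0, 0, 0, 8, -3, 0, 0, 0, 0, 0, 8, -3, 0, 0, 0, 0, 0, 8, -1, 0, 0, 0, 0, 0, 8, 0, 0, 0, 0, 0, 0, 8]}}

```text
time: 12.4
eef_pos: [0.4934, -0.1986, 0.1816]
tcp_rot: [0.652, 0.759, 0.0, 0.0]
contact_force: [0.9, 0.6, -2.4]
opening: 0.172
finger_force: 59.3
```

```bash
python3 rd.py
```

```text
12.6 pos [ 493.397 -198.59   181.56 ] F [ 0.944 -0.121 -1.616] M [ 0.049 -0.163  0.031]  sd [0.01 0.   0.02 0.35 0.25 0.14 0.02 0.03 0.03]
```

>>> {"op": "move_arm", "data": {"plan": [1.2, 1.4, 0, 0, 0, 0, 8, 1.1, 1.4, -2, 0, 0, 0, 8, 0, 0, -3, 0, 0, 0, 8, 0, 0, -2, 0, 0, 0, 8, 0, 0, -1, 0, 0, 0, 8, 0, 0, -0.5, 0, 0, 0, 8, 0, 0, -0.5, 0, 0, 0, 8, 0, 0, 0, 0, 0, 0, 8]}}

```text
time: 13.4
eef_pos: [0.4954, -0.1958, 0.1724]
tcp_rot: [0.652, 0.759, -0.0, -0.0]
contact_force: [-0.3, 1.1, -1.3]
opening: 0.168
finger_force: 59.3
```

```bash
python3 rd.py
```

```text
13.6 pos [ 495.513 -195.791  172.512] F [ 0.015 -0.035 -1.263] M [ 0.03  -0.016  0.001]  sd [0.01 0.   0.02 0.31 0.29 0.68 0.05 0.02 0.01]
```

>>> {"op": "move_arm", "data": {"plan": [0, 0, -0.5, 0, 0, 0, 8, 0, 0, -0.5, 0, 0, 0, 8, 0, 0, 0, 0, 0, 0, 8]}}

```text
time: 13.9
eef_pos: [0.4954, -0.1957, 0.1713]
tcp_rot: [0.652, 0.759, -0.0, -0.0]
contact_force: [0.0, -0.1, -1.5]
opening: 0.167
finger_force: 59.3
```

```bash
python3 rd.py
```

```text
14.1 pos [ 495.462 -195.75   171.381] F [ 0.032  0.218 -1.159] M [-0.001  0.008 -0.023]  sd [0.02 0.02 0.04 0.2  0.2  0.27 0.03 0.02 0.02]
```

>>> {"op": "move_arm", "data": {"plan": [0, 0, -0.5, 0, 0, 0, 8, 0, 0, -0.5, 0, 0, 0, 8, 0, 0, -0.5, 0, 0, 0, 8, 0, 0, 0, 0, 0, 0, 8]}}

```text
time: 14.5
eef_pos: [0.4954, -0.1957, 0.1698]
tcp_rot: [0.652, 0.759, 0.0, -0.0]
contact_force: [0.7, 0.1, -1.4]
opening: 0.168
finger_force: 59.3
```

```bash
python3 rd.py
```

```text
14.7 pos [ 495.472 -195.755  169.881] F [-0.211  0.047 -1.381] M [ 0.002  0.015 -0.012]  sd [0.02 0.02 0.05 0.25 0.38 0.47 0.02 0.02 0.02]
```

>>> {"op": "move_arm", "data": {"plan": [0, 0, -0.7, 0, 0, 0, 8, 0, 0, -0.7, 0, 0, 0, 8, 0, 0, -0.7, 0, 0, 0, 8, 0, 0, -0.7, 0, 0, 0, 8, 0, 0, 0, 0, 0, 0, 8]}}

```text
time: 15.2
eef_pos: [0.4954, -0.1957, 0.1669]
tcp_rot: [0.652, 0.759, -0.0, -0.0]
contact_force: [0.3, -0.0, -1.4]
opening: 0.166
finger_force: 59.3
```

```bash
python3 rd.py
```

```text
15.4 pos [ 495.471 -195.751  167.091] F [-0.373 -0.07  -1.547] M [0.029 0.032 0.006]  sd [0.02 0.01 0.05 0.33 0.45 0.2  0.05 0.02 0.02]
```

The tip is about 5 mm into the middle knuckle with no contact. I'll go deeper with a firmer grip.

>>> {"op": "move_arm", "data": {"plan": [0, 0, 0, 0, 0, 0, 8, 0, 0, -1.5, 0, 0, 0, 8, 0, 0, -1.5, 0, 0, 0, 8, 0, 0, -2, 0, 0, 0, 8, 0, 0, -2, 0, 0, 0, 8, 0, 0, -2, 0, 0, 0, 8, 0, 0, -2, 0, 0, 0, 8, 0, 0, -2, 0, 0, 0, 8, 0, 0, -2, 0, 0, 0, 8, 0, 0, -1, 0, 0, 0, 8, 0, 0, 0, 0, 0, 0, 8], "newtons": 110}}

```text
time: 16.5
eef_pos: [0.4954, -0.1957, 0.1509]
tcp_rot: [0.652, 0.759, -0.0, -0.0]
contact_force: [0.2, -0.3, -2.3]
opening: 0.15
finger_force: 107.7
```

```bash
python3 rd.py
```

```text
16.7 pos [ 495.442 -195.749  151.104] F [-0.972  0.197 -1.623] M [-0.028  0.074 -0.017]  sd [0.02 0.02 0.07 0.68 0.34 0.46 0.02 0.03 0.01]
```

>>> {"op": "move_arm", "data": {"plan": [0.6, -0.7, 0, 0, 0, 0, 8, 0.6, -0.7, 0, 0, 0, 0, 8, 0.5, -0.7, 0, 0, 0, 0, 8, 0.5, -0.7, 0, 0, 0, 0, 8, 0, 0, 0, 0, 0, 0, 8]}}

```text
time: 17.2
eef_pos: [0.4972, -0.1983, 0.1509]
tcp_rot: [0.652, 0.759, -0.0, -0.001]
contact_force: [-1.4, 0.7, -0.8]
opening: 0.15
finger_force: 107.8
```

```bash
python3 rd.py
```

```text
17.4 pos [ 497.31  -198.299  150.909] F [-2.15   1.141 -1.422] M [0.377 0.645 0.016]  sd [0.03 0.02 0.02 0.28 0.42 0.34 0.03 0.01 0.03]
```

>>> {"op": "move_arm", "data": {"plan": [0.6, -0.7, 0, 0, 0, 0, 8, 0.6, -0.7, 0, 0, 0, 0, 8, 0.6, -0.8, 0, 0, 0, 0, 8, 0, 0, 0, 0, 0, 0, 8]}}

```text
time: 17.8
eef_pos: [0.4989, -0.2003, 0.1509]
tcp_rot: [0.652, 0.759, -0.0, -0.001]
contact_force: [-3.8, 1.9, -0.7]
opening: 0.154
finger_force: 107.9
```

```bash
python3 rd.py
```

```text
18.0 pos [ 499.002 -200.377  150.844] F [-4.917  2.23  -0.24 ] M [0.809 1.195 0.042]  sd [0.03 0.02 0.01 0.44 0.21 0.33 0.02 0.01 0.02]
```

>>> {"op": "move_arm", "data": {"plan": [-0.2, 0.3, 0, -0.35, -0.35, 0, 8, -0.2, 0.3, 0, -0.35, -0.35, 0, 8, -0.2, 0.3, 0, -0.35, -0.35, 0, 8, -0.2, 0.3, 0, -0.35, -0.35, 0, 8, 0, 0, 0, -0.35, -0.35, 0, 8, 0, 0, 0, -0.35, -0.35, 0, 8, 0, 0, 0, 0, 0, 0, 8]}}

```text
time: 18.7
eef_pos: [0.4976, -0.1987, 0.1506]
tcp_rot: [0.651, 0.758, -0.002, 0.024]
contact_force: [-4.4, 3.9, 0.9]
opening: 0.153
finger_force: 108.0
```

```bash
python3 rd.py
```

```text
18.9 pos [ 497.672 -198.781  150.626] F [-5.066  3.26  -0.098] M [0.971 1.468 0.032]  sd [0.02 0.02 0.02 0.35 0.39 0.33 0.02 0.03 0.05]
```

>>> {"op": "move_arm", "data": {"plan": [0, 0, 0, -0.35, -0.35, 0, 8, 0, 0, 0, -0.35, -0.35, 0, 8, 0, 0, 0, -0.35, -0.35, 0, 8, 0, 0, 0, 0, 0, 0, 8]}}

```text
time: 19.3
eef_pos: [0.4976, -0.1985, 0.1504]
tcp_rot: [0.651, 0.758, -0.003, 0.037]
contact_force: [-5.1, 3.8, -0.6]
opening: 0.152
finger_force: 108.0
```

```bash
python3 rd.py
```

```text
19.5 pos [ 497.634 -198.594  150.429] F [-4.401  3.189 -0.156] M [ 1.08   1.427 -0.023]  sd [0.02 0.02 0.02 0.42 0.28 0.3  0.04 0.02 0.02]
```

>>> {"op": "move_arm", "data": {"plan": [0, 0, 0, -0.35, -0.35, 0, 8, 0, 0, 0, -0.35, -0.35, 0, 8, 0, 0, 0, 0, 0, 0, 8]}}

```text
time: 19.8
eef_pos: [0.4976, -0.1984, 0.1503]
tcp_rot: [0.651, 0.758, -0.004, 0.045]
contact_force: [-4.3, 3.8, -1.0]
opening: 0.151
finger_force: 108.0
```

```bash
python3 rd.py
```

```text
20.0 pos [ 497.592 -198.459  150.277] F [-4.517  3.665 -0.255] M [1.14  1.42  0.003]  sd [0.01 0.03 0.01 0.4  0.43 0.5  0.01 0.02 0.03]
```

>>> {"op": "move_arm", "data": {"plan": [0, 0, 0, 0.7, 0.7, 0, 8, 0, 0, 0, 0.7, 0.7, 0, 8, 0, 0, 0, 0.7, 0.7, 0, 8, 0, 0, 0, 0, 0, 0, 8]}}

```text
time: 20.4
eef_pos: [0.499, -0.2, 0.1509]
tcp_rot: [0.652, 0.758, -0.002, 0.022]
contact_force: [-2.1, 1.0, -2.2]
opening: 0.151
finger_force: 107.7
```

```bash
python3 rd.py
```

```text
20.6 pos [ 498.841 -199.721  150.955] F [-2.663  1.942 -3.459] M [0.638 0.777 0.002]  sd [0.06 0.07 0.02 0.69 0.29 0.62 0.01 0.05 0.01]
```

>>> {"op": "move_arm", "data": {"plan": [0, 0, 0, 0.7, 0.7, 0, 8, 0, 0, 0, 0.7, 0.7, 0, 8, 0, 0, 0, 0.35, 0.35, 0, 8, 0, 0, 0, 0, 0, 0, 8]}}

```text
time: 21.0
eef_pos: [0.4998, -0.2005, 0.152]
tcp_rot: [0.652, 0.759, 0.0, 0.001]
contact_force: [-0.7, -0.3, -0.8]
opening: 0.151
finger_force: 108.0
```

```bash
python3 rd.py
```

```text
21.2 pos [ 499.483 -200.192  151.792] F [-0.239  0.148 -1.495] M [0.08  0.079 0.025]  sd [0.14 0.13 0.11 0.85 0.56 0.22 0.05 0.03 0.03]
```

>>> {"op": "move_arm", "data": {"plan": [-0.5, 0.5, 0, 0, 0, 0, 8, -0.5, 0.5, 0, 0, 0, 0, 8, 0, 0, 0, 0, 0, 0, 8]}}

```text
time: 21.5
eef_pos: [0.4977, -0.1986, 0.1512]
tcp_rot: [0.651, 0.759, -0.0, 0.0]
contact_force: [-0.2, -1.0, -1.8]
opening: 0.153
finger_force: 107.9
```

```bash
python3 - <<'E'
from rd import *
import cv2
from h import *
rd()
s=cams.read_camera("scene")["color"][:,:,::-1]
cv2.imwrite("pics/s4.png",s)
cv2.imwrite("pics/m4.png",cv2.resize(s[125:200,215:290],(600,600),interpolation=cv2.INTER_CUBIC))
e=ctrl.get_state()["eef_pos"]; 
for z in(.1,.135,.15): print(z,((proj("scene",[e[0],e[1],z])-[215,125]+.5)*8).round(1))
E
```

```text
21.7 pos [ 497.735 -198.588  151.172] F [-0.142 -0.39  -1.512] M [-0.022 -0.001 -0.024]  sd [0.01 0.01 0.03 0.2  0.23 0.5  0.02 0.03 0.04]
0.1 [285.4 297.4]
0.135 [279.6 224.5]
0.15 [277.1 192.2]
```

View pics/m4.png

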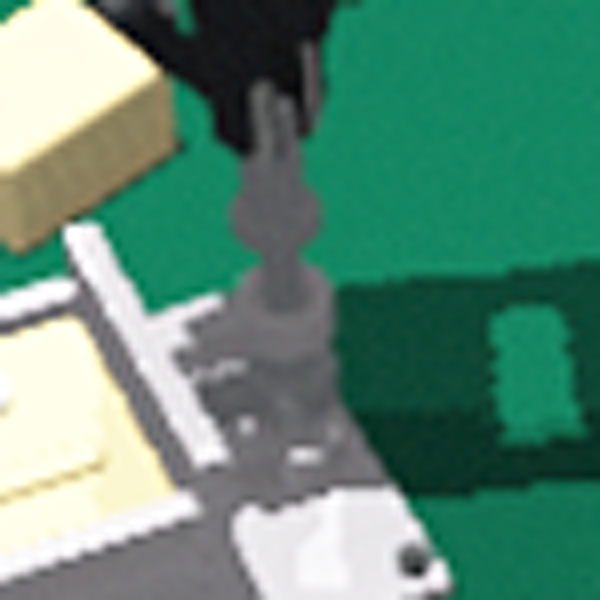

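The crop shows the middle knuckle back in line. The shank enters the ring at (285,300) and the flange is at (277,217), both on the predicted upright line, and there is no load. Next I'll descend to the bottom knuckle.

>>> {"op": "move_arm", "data": {"plan": [0, 0, -1.5, 0, 0, 0, 8, 0, 0, -2, 0, 0, 0, 8, 0, 0, -2, 0, 0, 0, 8, 0, 0, -2, 0, 0, 0, 8, 0, 0, -1.5, 0, 0, 0, 8, 0, 0, -1, 0, 0, 0, 8, 0, 0, 0, 0, 0, 0, 8]}}

```text
time: 22.45
eef_pos: [0.4976, -0.1985, 0.1409]
tcp_rot: [0.651, 0.759, -0.0, -0.0]
contact_force: [-0.3, 0.3, -0.7]
opening: 0.152
finger_force: 107.9
```

```bash
python3 rd.py
```

```text
22.65 pos [ 497.74  -198.596  141.189] F [ 0.127  0.273 -1.762] M [ 0.011 -0.001  0.01 ]  sd [0.04 0.02 0.08 0.24 0.63 0.25 0.01 0.03 0.02]
```

>>> {"op": "move_arm", "data": {"plan": [0, 0, -0.5, 0, 0, 0, 8, 0, 0, -0.5, 0, 0, 0, 8, 0, 0, -0.5, 0, 0, 0, 8, 0, 0, -0.5, 0, 0, 0, 8, 0, 0, -0.5, 0, 0, 0, 8, 0, 0, -0.5, 0, 0, 0, 8, 0, 0, 0, 0, 0, 0, 8]}}

```text
time: 23.35
eef_pos: [0.4976, -0.1985, 0.138]
tcp_rot: [0.652, 0.759, -0.0, -0.0]
contact_force: [0.3, -0.9, -1.4]
opening: 0.151
finger_force: 107.9
```

```bash
python3 rd.py
```

```text
23.55 pos [ 497.693 -198.561  138.115] F [ 0.236 -0.026 -1.553] M [-0.007 -0.004 -0.008]  sd [0.03 0.01 0.03 0.36 0.42 0.23 0.03 0.02 0.02]
```

>>> {"op": "move_arm", "data": {"plan": [0, 0, -0.5, 0, 0, 0, 8, 0, 0, -0.5, 0, 0, 0, 8, 0, 0, -0.5, 0, 0, 0, 8, 0, 0, 0, 0, 0, 0, 8]}}

```text
time: 23.95
eef_pos: [0.4976, -0.1985, 0.1365]
tcp_rot: [0.652, 0.759, -0.0, -0.0]
contact_force: [0.3, -0.3, -2.4]
opening: 0.149
finger_force: 107.9
```

```bash
python3 rd.py
```

```text
24.15 pos [ 497.684 -198.557  136.605] F [-0.056  0.091 -1.521] M [-0.015 -0.008  0.03 ]  sd [0.03 0.02 0.04 0.18 0.42 0.23 0.01 0.02 0.02]
```

>>> {"op": "move_arm", "data": {"plan": [0, 0, -0.5, 0, 0, 0, 8, 0, 0, -0.5, 0, 0, 0, 8, 0, 0, -0.5, 0, 0, 0, 8, 0, 0, 0, 0, 0, 0, 8]}}

```text
time: 24.55
eef_pos: [0.4976, -0.1985, 0.135]
tcp_rot: [0.652, 0.759, -0.0, -0.0]
contact_force: [1.3, 0.1, -1.8]
opening: 0.148
finger_force: 107.9
```

```bash
python3 rd.py
```

```text
24.75 pos [ 497.672 -198.558  135.097] F [-0.082 -0.493 -1.886] M [0.01  0.002 0.018]  sd [0.02 0.02 0.04 0.51 0.29 0.39 0.03 0.02 0.01]
```

>>> {"op": "move_arm", "data": {"plan": [0, 0, -1, 0, 0, 0, 8, 0, 0, -1.5, 0, 0, 0, 8, 0, 0, -1.5, 0, 0, 0, 8, 0, 0, -1.5, 0, 0, 0, 8, 0, 0, -1.5, 0, 0, 0, 8, 0, 0, -1.5, 0, 0, 0, 8, 0, 0, -1.5, 0, 0, 0, 8, 0, 0, -1.5, 0, 0, 0, 8, 0, 0, -1.5, 0, 0, 0, 8, 0, 0, -1, 0, 0, 0, 8, 0, 0, 0, 0, 0, 0, 8]}}

```text
time: 25.85
eef_pos: [0.4976, -0.1985, 0.1209]
tcp_rot: [0.652, 0.759, -0.0, -0.0]
contact_force: [-0.1, 0.5, -1.5]
opening: 0.149
finger_force: 107.9
```

```bash
python3 rd.py
```

```text
26.05 pos [ 497.715 -198.572  121.143] F [ 0.249  0.195 -1.553] M [-0.028 -0.014 -0.019]  sd [0.04 0.03 0.07 0.38 0.38 0.22 0.03 0.03 0.01]
```

>>> {"op": "move_arm", "data": {"plan": [0, 0, -0.5, 0, 0, 0, 8, 0, 0, -0.5, 0, 0, 0, 8, 0, 0, -0.5, 0, 0, 0, 8, 0, 0, 0, 0, 0, 0, 8]}}

```text
time: 26.45
eef_pos: [0.4976, -0.1985, 0.1195]
tcp_rot: [0.652, 0.759, -0.0, -0.0]
contact_force: [0.6, 0.1, -2.6]
opening: 0.147
finger_force: 107.9
```

```bash
python3 rd.py
```

```text
26.65 pos [ 497.665 -198.56   119.59 ] F [-0.271 -0.285 -1.766] M [ 0.012 -0.016  0.019]  sd [0.02 0.01 0.03 0.24 0.37 0.37 0.05 0.02 0.01]
```

>>> {"op": "move_arm", "data": {"plan": [0, 0, -0.5, 0, 0, 0, 8, 0, 0, -0.5, 0, 0, 0, 8, 0, 0, -0.5, 0, 0, 0, 8, 0, 0, -0.4, 0, 0, 0, 8, 0, 0, 0, 0, 0, 0, 8]}}

```text
time: 27.15
eef_pos: [0.4977, -0.1985, 0.1177]
tcp_rot: [0.652, 0.759, -0.0, -0.0]
contact_force: [1.1, 0.1, -1.9]
opening: 0.151
finger_force: 108.0
```

```bash
python3 rd.py
```

```text
27.35 pos [ 497.691 -198.572  117.72 ] F [ 0.286 -0.143 -1.747] M [-0.005 -0.     0.006]  sd [0.02 0.02 0.02 0.23 0.51 0.17 0.02 0.01 0.01]
```

>>> {"op": "move_arm", "data": {"plan": [0, 0, -0.4, 0, 0, 0, 8, 0, 0, -0.3, 0, 0, 0, 8, 0, 0, 0, 0, 0, 0, 8]}}

```text
time: 27.65
eef_pos: [0.4978, -0.1987, 0.1176]
tcp_rot: [0.652, 0.759, -0.0, 0.0]
contact_force: [-1.5, 0.5, 1.2]
opening: 0.15
finger_force: 108.3
```

```bash
python3 rd.py
```

```text
27.85 pos [ 497.777 -198.675  117.529] F [-1.652  0.784  2.716] M [ 0.138  0.286 -0.004]  sd [0.   0.01 0.01 0.2  0.41 0.49 0.01 0.04 0.02]
```

>>> {"op": "move_arm", "data": {"plan": [0, 0, -0.3, 0, 0, 0, 8, 0, 0, -0.3, 0, 0, 0, 8, 0, 0, 0, 0, 0, 0, 8]}}

```text
time: 28.15
eef_pos: [0.4978, -0.1987, 0.1175]
tcp_rot: [0.651, 0.759, -0.0, 0.0]
contact_force: [-3.7, 1.8, 6.0]
opening: 0.151
finger_force: 108.9
```

```bash
python3 - <<'E'
from rd import *
import cv2
from h import *
rd()
s=cams.read_camera("scene")["color"][:,:,::-1]
cv2.imwrite("pics/m5.png",cv2.resize(s[125:200,215:290],(600,600),interpolation=cv2.INTER_CUBIC))
for z in(.102,.108): print(z,[((proj("scene",[.4977+.016*np.cos(k),-.1985+.016*np.sin(k),z])-[215,125]+.5)*8).round(0).tolist() for k in np.radians([0,45,90,135,225])])
E
```

```text
28.35 pos [ 497.824 -198.734  117.498] F [-3.226  1.066  6.171] M [ 0.23   0.585 -0.01 ]  sd [0.02 0.02 0.02 0.35 0.6  0.3  0.02 0.01 0.01]
0.102 [[249.0, 313.0], [278.0, 325.0], [312.0, 318.0], [330.0, 297.0], [292.0, 263.0]]
0.108 [[248.0, 301.0], [277.0, 312.0], [311.0, 306.0], [329.0, 285.0], [291.0, 250.0]]
```

View pics/m5.png

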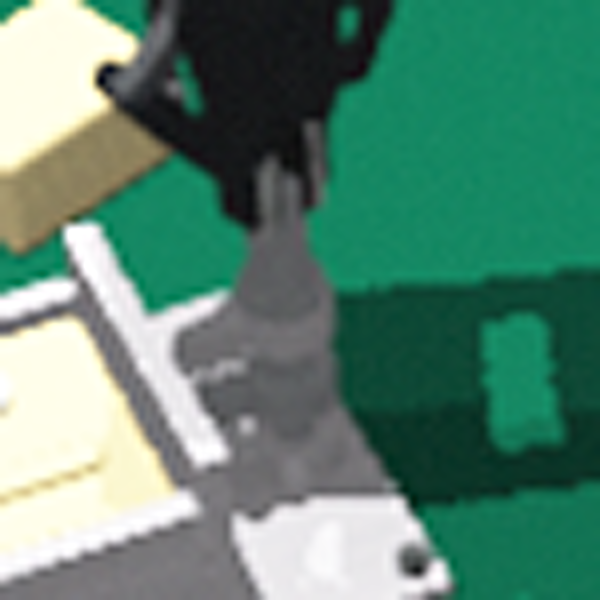

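The flange rim's lower edge, near (280,322), is where the top knuckle's face should be, so the pin is home with about 8 N on it. I'll ease the small side load before letting go.

>>> {"op": "move_arm", "data": {"plan": [0, 0, 0.1, 0.2, 0.3, 0, 8, 0, 0, 0.1, 0.2, 0.3, 0, 8, 0, 0, 0, 0, 0, 0, 8]}}

```text
time: 28.7
eef_pos: [0.498, -0.1988, 0.1176]
tcp_rot: [0.651, 0.759, -0.001, -0.006]
contact_force: [-2.3, 0.4, 5.7]
opening: 0.147
finger_force: 108.9
```

```bash
python3 rd.py
```

```text
28.9 pos [ 497.963 -198.766  117.624] F [-2.539  1.02   5.278] M [ 0.206  0.479 -0.014]  sd [0.01 0.01 0.01 0.46 0.57 0.12 0.03 0.01 0.02]
```

>>> {"op": "move_arm", "data": {"plan": [0, 0, 0, -0.2, -0.3, 0, 8, 0, 0, 0, -0.2, -0.3, 0, 8, 0, 0, 0, 0, 0, 0, 8], "newtons": 20}}

```text
time: 29.2
eef_pos: [0.4978, -0.1987, 0.1175]
tcp_rot: [0.651, 0.759, -0.0, 0.0]
contact_force: [-2.9, -0.1, 5.5]
opening: 0.149
finger_force: 108.8
```

>>> {"op": "move_arm", "data": {"plan": [0, 0, 0, 0, 0, 0, 20, 0, 0, 0, 0, 0, 0, 30, 0, 0, 0, 0, 0, 0, 40, 0, 0, 0, 0, 0, 0, 50, 0, 0, 0, 0, 0, 0, 50, 0, 0, 0, 0, 0, 0, 50]}}

```text
time: 29.8
eef_pos: [0.4977, -0.1986, 0.1165]
tcp_rot: [0.652, 0.759, -0.0, -0.0]
contact_force: [0.0, -0.2, 0.3]
opening: 0.585
finger_force: 0.0
```

```bash
python3 rd.py
```

```text
30.0 pos [ 497.706 -198.573  116.606] F [ 0.117  0.088 -0.843] M [ 0.001 -0.012  0.018]  sd [0.01 0.01 0.03 0.28 0.26 0.27 0.04 0.02 0.05]
```

Released with no load left. I'll retreat upward and back, then check.

>>> {"op": "move_arm", "data": {"plan": [0, 0, 5, 0, 0, 0, 50, 0, 0, 10, 0, 0, 0, 50, 0, 0, 20, 0, 0, 0, 50, 0, 0, 30, 0, 0, 0, 50, 0, 0, 30, 0, 0, 0, 50, 0, 0, 30, 0, 0, 0, 50, 0, 0, 30, 0, 0, 0, 50, 0, -30, 20, 0, 0, 0, 50, 0, -40, 0, 0, 0, 0, 50, 0, -40, 0, 0, 0, 0, 50, 0, -30, 0, 0, 0, 0, 50, 0, 0, 0, 0, 0, 0, 50]}}

```text
time: 31.2
eef_pos: [0.4971, -0.3419, 0.2922]
tcp_rot: [0.653, 0.757, -0.0, 0.001]
contact_force: [0.7, -0.3, -0.4]
opening: 0.585
finger_force: 0.0
```

```bash
python3 - <<'E'
from plant import cams
import cv2,numpy as np
s=cams.read_camera("scene")["color"][:,:,::-1];t=cams.read_camera("top")["color"][:,:,::-1]
cv2.imwrite("pics/m6.png",np.hstack([cv2.resize(s[125:200,215:290],(400,400),interpolation=cv2.INTER_CUBIC),cv2.resize(t[215:290,315:390],(400,400),interpolation=cv2.INTER_CUBIC)]))
E
```

```text
(no output)
```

View pics/m6.png

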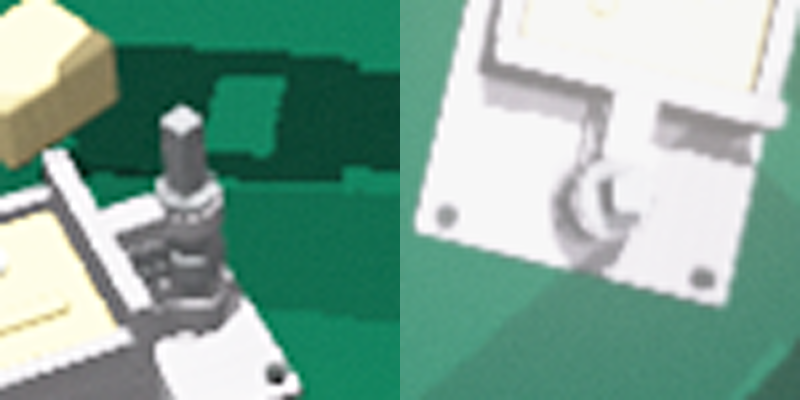

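The pin stands upright in the frame with its flange flat on the top knuckle at crop (190,195). The gripper is clear, so I'm handing in.

```bash
python3 -c "
from plant import order
print(order.sign_off())"
```

```text
the job is handed in; nothing more can be done
None
```

The pin is through all three knuckles with its flange resting on the top one, released with the gripper clear, and the job was handed in at about 31 s of the 58 s limit; the sign-off returned no verdict.

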